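Clip the restroom key onto the snap hook

TASK

Put the cafe's restroom key away: take the key with the rectangular wooden block handle and push its steel eye down over the tip of the snap hook on the stand, against the sprung gate, until the eye has passed inside and the gate has snapped shut above it. Let go so that the key hangs on the hook, and leave the key with the round wooden handle where it lies.

Things in the scene. Friction and masses are not known exactly. Their poses are not given: they have to be found in the camera images.
- block_key: The restroom key, loose, 70 g, lying flat: wooden block handle 50 (x) x 28 (y) x 30 (z) mm, a flat steel ring (the eye) at its +x end, a brass key blade at its -x end reaching x = -53 mm. Origin: centre of the block's underside; z up. Grip the middle of the block across its 28 mm width and keep it level while carrying and pushing.
- key_eye (a point): Centre of the restroom key's eye, at (51, 0, 15) mm in the key's frame. The eye is a level ring of 6 mm round wire in the key's x-y plane, 52 mm outside and 40 mm inside diameter.
- round_key: The other key, to be left alone: same eye and blade, but its wooden handle is a round puck 50 mm in diameter, 30 mm high. Origin: centre of the puck's underside; eye toward +x.
- hook_stand: Fixed stand; place and heading vary. Wooden foot 100 x 90 x 12 mm, thin dark post 276 mm high at x = +15 mm, and on its -x side a J-shaped snap hook of 8 mm steel bar in the stand's x-z plane, open to the top. Origin: on the counter, 12 mm to the -x side of the foot's centre; z up. The hook's upright shank is at x = -13 mm, its free tip at x = -57 mm; the mouth between is 36 mm wide.
- hook_tip (a point): Top end of the hook's upright free tip: (-57, 0, 232) mm in the stand's frame. With the eye level, the key pointing along the stand's +x (handle on the side away from the post) and the eye centred over the tip, a straight push down takes the eye's far side into the mouth and its near side down outside the tip.
- hook_bend (a point): Centre of the bar at the lowest point of the hook's rounded bottom: (-35, 0, 161) mm in the stand's frame; the bar's upper surface there is 165 mm above the counter.
- gate (a joint): Angle in rad of the hook's gate, a 6 mm bar across the mouth 220 mm above the counter, hinged at the shank: 0 shut, up to 1.35 pushed down into the hook. It opens only downward; a light spring (1 to 2 N at the eye) shuts it. With the eye about 47 mm below the gate's shut height it has snapped back above the eye's wire.

How it is judged (in metres and radians):
On the way:
1. the block-handled key itself presses the hook's gate open (value of joint gate above 0.5 rad and contact force between block_key and hook_stand above 0.1 N), for 0.02 s.
At the end, for the whole second after the job is handed in: The block-handled key hangs on the hook: the centre of its eye is within 28 mm of the lowest point of the hook's bend and more than 120 mm above the counter, the gate is shut (under 0.12 rad) and the key hangs nearly still (under 0.25 m/s) (distance between key_eye and hook_bend below 0.028 m and height (world z) of key_eye above 0.12 m and value of joint gate below 0.12 rad and linear speed of block_key below 0.25 m/s); the robot touches nothing.
It fails at once if the round-handled key is moved more than 30 mm (distance of round_key from where it was at the start of the episode above 0.03 m).
It also fails if it takes over 54 s, if anything falls off the work surface, if the arm or the gripper's body presses on something with over 40 N, if the wrist force passes 120 N, or if a joint passes its speed limit or range.

ROBOT

A 6-joint arm with a two-finger parallel gripper is mounted at the origin on a cart in front of the work surface, level with it; the furniture and walls round the work are solid. World frame = base frame: x ahead of the robot, y to its left, z up, the work surface at z = 0. Lengths are in mm, angles in rad, forces in N, time in s.
With the tool pointing down it reaches from about 275 to 750 mm from the base axis. Payload 10.2 kg.
Tool frame: the origin (TCP) lies between the finger pads; the fingertips stand 17 mm ahead of it and the grasp point (between the pads) lies 2 mm behind it (tips_ahead is the distance from the TCP to the fingertips, in mm); z points along the fingers, y is the line along which they close (so a half turn about z gives the same grasp; the last joint's range is limited). The gripper opens to 85 mm and grips with 20 to 120 N. Pads are 22 mm wide; open, the fingers measure 114 mm over their backs; the gripper's body (76 mm by 85 mm) begins 54 mm behind the grasp point. The pads swing forward as they close: fully open they stand 13 mm farther back than shut.
Start: joints at [-0.223, 0.313, 1.498, -0, 1.331, -0.223], TCP at [525.006, -0.014, 248.294] pointing down, gripper open.
Joint ranges: [-2.94, 2.94], [-0.97, 2.17], [0.19, 2.56], [-1.23, 4.37], [0.02, 3.11], [-2.88, 2.88]. Speed limits (rad/s): [2.39, 2.39, 3.01, 3.14, 3.14, 3.14].

INTERFACE

Orientations are given as a unit quaternion [w, x, y, z].
In Python, from rig import sense, capture, finish_job, boxes_of, tips_ahead gives the robot as it stands.
- The arm moves only by the tool drive_tool, never from a script. Its argument "commands" is text: rows parted by semicolons, each of 7 numbers parted by spaces: the shift along the world's x, y, z in units of 0.1 m (1.0 is 0.1 m), then the turn, a rotation vector about the world's x, y, z in units of pi/4 rad (1.0 is pi/4 rad), then the opening in per cent of the stroke, from 0 (shut) to 100 (fully open). A call has 1 to 20 rows; each row shifts and turns the commanded pose from where the row before left it; what a row does not reach is not made up. A row lasts 1/12 s, in which the tool goes at most 41.7 mm and 7.16 degrees, less where a joint would pass 70% of its speed; a pose out of reach is approached as far as the arm can. A call with a number of a shift or a turn outside -1 to 1 is refused whole. A call with a gripper value outside its range is refused whole. The fingers move at their own pace and stop on an object; "force" is the grip in N (left out, the last holds). Time passes only in rows, so rows that do not move let the fingers close. It gives the time, the measured TCP pose, the force, the opening and the grip force at its end, in the units of the state.
- sense(): the state, without advancing time (a new reading comes with each control period).
- capture(name): name is "scene" or "side" or "wrist"; returns a dict with "pixels" (400x640x3 uint8, blue, green, red), "fov_y" (degrees; the focal length in pixels is half the picture's height over the tangent of half this angle, whatever the lens; pixels are square), "cx", "cy" (the principal point, pixels), "position" and "attitude" of the camera in the world; the wrist camera has in their place "tool_from_camera" (4x4, takes a point from camera to tool coordinates, whose origin is the TCP and whose axes are the flange's). Camera axes: x right, y down, z forward; pixel columns grow to the right and rows downward; lengths in mm; the calibration is good to about 2 mm. A picture is of the moment at which its call begins: read the wrist's pose just before it. There is no depth.
- finish_job(): hands the job in; it is judged then, once.
Trained networks look in a picture, given as the dict that the camera call returned (one of the last four; its "shot" number tells which), for a name from the list of things; names that differ only in an ending like _2 or _b are one class to them, and where a whole thing is asked for, a point or a joint stands for the part that bears it (a point fixed in the world has none). Each returns a list of dicts, best first, with "confidence" (0 to 1); they miss things now and then, are a little off and sometimes report something else, mostly with a low value. They report only what shows in the picture. A call takes as long as a camera call.
- boxes_of(picture, name): "position" ([column, row] in pixels, amid what is visible of it).
The state is a dict: "time_s": time; "joints": joint angles; "dq": joint speeds; "tau": joint torques, N m; "eef_pos": TCP position; "ee_rot": TCP orientation; "force": force on the tool from outside, world axes, zero at the start; "wrist_torque": the same for the moment, N m; "grip_width": opening from 0.0 (shut) to 1.0 (fully open); "grip_force": force on a finger pad.
Only numpy, scipy, OpenCV 4.12 (cv2) and the standard library are available. Lean on these libraries where they do the work, as an engineer would, in place of code of your own. Each camera call takes 0.05 s, during which the arm holds its last target. There are 200 camera calls.

## Working session

There is one attempt and no reset: what is moved stays moved. The work goes in short steps, Python scripts to look and compute and a tool call to move; the robot and the scene stay as the last step left them, time stands still between calls to the robot, and variables do not carry over. Pictures are saved under pics/ and viewed, at most 10 in all, crops included, and the job is handed in when it is done.

Besides the shell and the picture viewer there is one more tool, called after "Emit:" in YAML: its name, and indented under it one key for each argument. drive_tool: Moves the arm, as the interface text tells. Shifts and turns lie within -1 to 1; 1 stands for 0.1 m of shift or pi/4 rad of turn. Its arguments: {"type":"object","properties":{"commands":{"type":"string"},"force":{"type":"number"}},"required":["commands"]}

```bash
mkdir -p pics
cat > h.py <<'E'
import numpy as np, cv2
from scipy.spatial.transform import Rotation as R
from rig import sense, capture, finish_job, boxes_of, tips_ahead
def rot(q): 
    q=np.asarray(q,float)
    return q if q.shape==(3,3) else R.from_quat([q[1],q[2],q[3],q[0]]).as_matrix()
def cam(p,s=None):
    f=p["pixels"].shape[0]/2/np.tan(np.radians(p["fov_y"])/2)
    if "position" in p: return f,np.array(p["position"],float),rot(p["attitude"])
    T=np.array(p["tool_from_camera"]);Rt=rot(s["ee_rot"])
    return f,np.array(s["eef_pos"])+Rt@T[:3,3],Rt@T[:3,:3]
def ray(p,uv,s=None):
    f,o,A=cam(p,s);return o,A@np.array([(uv[0]-p["cx"])/f,(uv[1]-p["cy"])/f,1])
def onz(p,uv,z,s=None):
    o,d=ray(p,uv,s);return o+d*(z-o[2])/d[2]
def proj(p,X,s=None):
    f,o,A=cam(p,s);c=(np.atleast_2d(X)-o)@A
    return np.c_[p["cx"]+f*c[:,0]/c[:,2],p["cy"]+f*c[:,1]/c[:,2]]
def tri(rays):
    M=np.zeros((3,3));b=np.zeros(3)
    for o,d in rays:
        d=d/np.linalg.norm(d);P=np.eye(3)-np.outer(d,d);M+=P;b+=P@o
    return np.linalg.solve(M,b)
E
python3 - <<'E'
from h import *
np.set_printoptions(precision=1,suppress=True)
rs={}
for n in ["scene","side","wrist"]:
    s=sense();p=capture(n);cv2.imwrite(f"pics/{n}.png",p["pixels"])
    if n!="wrist": print(n,p["fov_y"],p["position"],p["attitude"])
    for t in ["block_key","key_eye","round_key","hook_stand","hook_tip","hook_bend"]:
        try: b=boxes_of(p,t)
        except Exception as e: print(t,e);continue
        for x in b[:2]: print(n,t,x["confidence"],np.array(x["position"]),onz(p,x["position"],15,s))
        if b and n!="wrist": rs.setdefault(t,[]).append(ray(p,b[0]["position"],s))
for t in rs:
    if len(rs[t])>1: print("tri",t,tri(rs[t]))
a=[cv2.imread(f"pics/{n}.png") for n in ["scene","side","wrist"]]
print(sense())
E
```

```text
scene 54.82377471682057 [ -29.6 -534.1  614.9] [-0.4  0.8 -0.4  0.2]
scene block_key 0.56 [296.8 273.5] [445.1 -61.4  15. ]
scene key_eye 0.78 [298.6 273.1] [448.8 -63.6  15. ]
scene round_key 0.61 [373.5 312.4] [ 459.6 -260.8   15. ]
scene hook_stand 0.78 [310.6 221.5] [623.9  53.5  15. ]
scene hook_tip 0.79 [310.9 217.4] [639.7  66.3  15. ]
scene hook_tip 0.23 [298.2 272.2] [450.4 -60.8  15. ]
scene hook_bend 0.94 [307.9 219.9] [625.   64.5  15. ]
side 44.594291278097565 [151.3 633.5 626.7] [ 0.1 -0.2  0.8 -0.5]
side block_key 0.55 [350.3 276.8] [451.3 -66.1  15. ]
side block_key 0.43 [251.  273.6] [633.8  12.   15. ]
side key_eye 0.97 [346.1 279.4] [455.4 -55.2  15. ]
side round_key 0.8 [376.7 225.2] [ 472.9 -264.1   15. ]
side hook_stand 0.6 [249.6 273.3] [636.9  12.5  15. ]
side hook_tip 0.79 [250.4 276.6] [629.5  20.5  15. ]
side hook_bend 0.69 [247.8 272.7] [641.2  12.5  15. ]
wrist block_key 0.58 [265.5 214.1] [456.9 -60.6  15. ]
wrist key_eye 0.59 [432.3 184.1] [657.4 -22.2  15. ]
wrist round_key 0.79 [276.2 345. ] [ 460.8 -262.7   15. ]
wrist hook_stand 0.71 [433.2 185.3] [658.7 -23.7  15. ]
wrist hook_tip 0.65 [433.  183.8] [658.2 -21.8  15. ]
wrist hook_tip 0.48 [406.3 212. ] [629.6 -57.8  15. ]
wrist hook_bend 0.91 [435.7 185.6] [661.7 -24.   15. ]
tri block_key [447.3 -61.9  16.8]
tri key_eye [455.5 -59.1  10.1]
tri round_key [ 467.2 -259.6   14.3]
tri hook_stand [612.4  38.   34.8]
tri hook_tip [612.7  42.8  38. ]
tri hook_bend [610.4  44.6  39.9]
{'time_s': 1.05, 'joints': array([-0.2,  0.3,  1.5, -0. ,  1.3, -0.2]), 'dq': array([-0.,  0., -0.,  0., -0.,  0.]), 'tau': array([  0. , -41.2, -26. ,  -0. ,   0. ,  -0. ]), 'eef_pos': array([525. ,  -0. , 248.3]), 'ee_rot': array([ 0. ,  0.7,  0.7, -0. ]), 'force': array([-0.1, -0.8,  0.4]), 'wrist_torque': array([ 0., -0.,  0.]), 'grip_force': 0.0, 'grip_width': 1.0002290235116804}
```

View pics/scene.png

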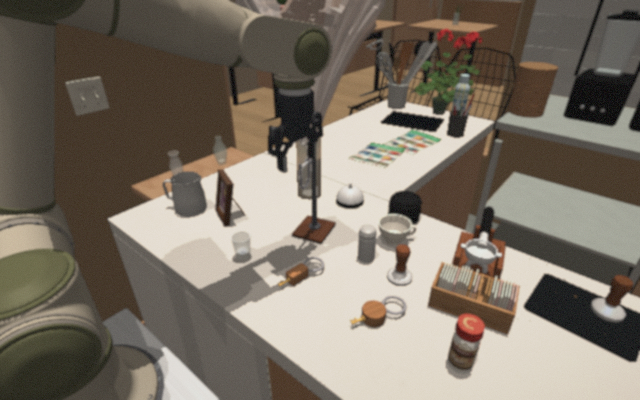

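View pics/side.png

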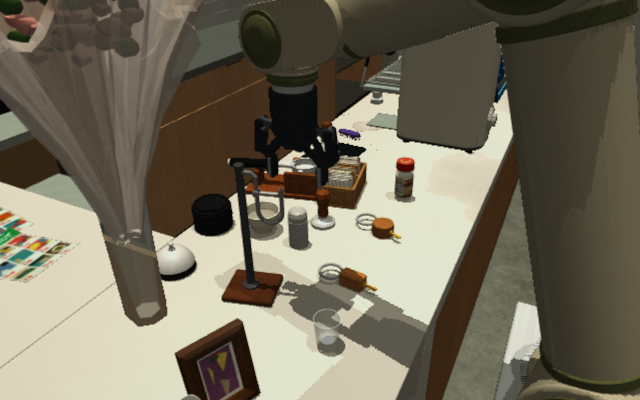

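View pics/wrist.png

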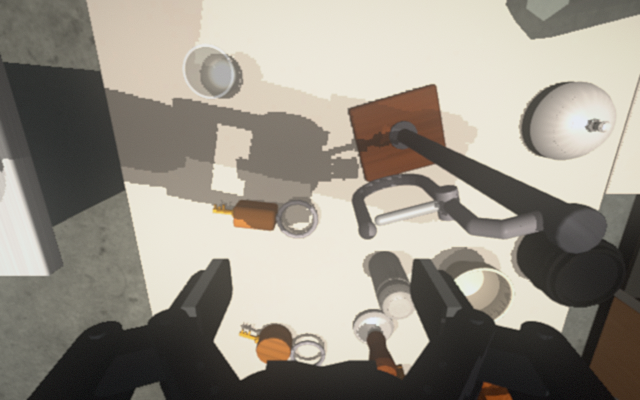

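The wrist picture shows the block key (block about 255,214, eye 298,217), the foot (corners 349,108 / 436,85 / 445,158 / 363,182), the hook tip about (367,232), and the round key at (275,343). The side view shows the hook open toward the right of the post, with the bend near (268,222).

Run:
```python
from h import *
np.set_printoptions(precision=1,suppress=True)
s=sense();p=capture("wrist");sd=capture("side");sc=capture("scene")
print(cam(p,s)[1])
c=np.array([onz(p,u,12,s) for u in [(349,108),(436,85),(445,158),(363,182)]])
print(c, [np.linalg.norm(c[i]-c[i-1]) for i in range(4)], c.mean(0))
print("post base",onz(p,(403,135),12,s))
print("tip",onz(p,(367,232),228,s))
print("eye",onz(p,(298,217),15,s),"block top",onz(p,(256,214),28,s))
im=p["pixels"]
def up(a,x0,y0,x1,y1,k,): return cv2.resize(a[y0:y1,x0:x1],None,fx=k,fy=k,interpolation=cv2.INTER_CUBIC)
a=up(im,200,70,480,260,2.8); b=up(sd["pixels"],210,140,390,320,2.2); 
cv2.imwrite("pics/a.png",a);
d=up(sc["pixels"],260,100,350,300,2.2)
h=max(b.shape[0],d.shape[0]);o=np.zeros((h,b.shape[1]+d.shape[1],3),np.uint8);o[:b.shape[0],:b.shape[1]]=b;o[:d.shape[0],b.shape[1]:]=d
cv2.imwrite("pics/b.png",o)
```

```text
[525.1  83.  373.6]
[[556.1  64.8  12. ]
 [649.8  88.9  12. ]
 [669.7   8.6  12. ]
 [575.3 -20.5  12. ]] [np.float64(87.42214328764393), np.float64(96.71092909083306), np.float64(82.6587281142367), np.float64(98.80256796735141)] [612.7  35.5  12. ]
post base [618.5  35.2  12. ]
tip [548.5  14.9 228. ]
eye [496.7 -64.4  15. ] block top [448.1 -55.3  28. ]
```

View pics/a.png

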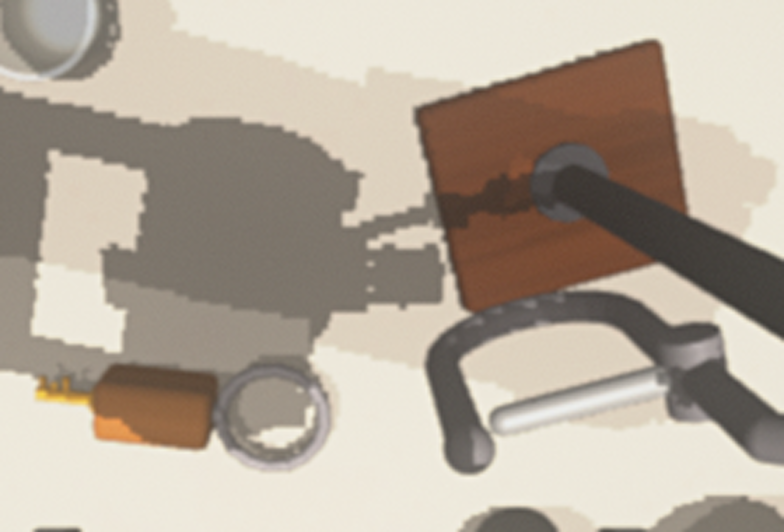

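View pics/b.png

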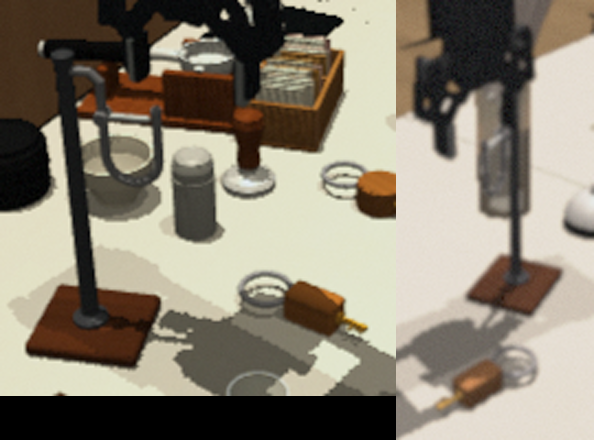

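Crops: stand, tip end (about 367.9,231.4 in wrist), eye ring and blade tip are all clear. Fitting poses over the three views.

```bash
cat > fit.py <<'E'
from h import *
from scipy.optimize import least_squares
np.set_printoptions(precision=2,suppress=True)
def fit(obs,x0):
    def f(x):
        c,sn=np.cos(x[2]),np.sin(x[2]);M=np.array([[c,-sn,0],[sn,c,0],[0,0,1]])
        return np.concatenate([(proj(p,np.array(L)@M.T+[x[0],x[1],0],s)-np.array(u)).ravel() for p,s,L,u in obs])
    r=least_squares(f,x0,x_scale=[10,10,.1],loss="soft_l1");return r.x,f(r.x)
E
python3 - <<'E'
from fit import *
s=sense();w=capture("wrist");sd=capture("side");sc=capture("scene")
C={"mm":(-38,-45,12),"mp":(-38,45,12),"pp":(62,45,12),"pm":(62,-45,12)}
tip=(-57,0,231);post=(15,0,14)
ow=(w,s,[C["mp"],C["pp"],C["mm"],post,tip],[(348.9,108.2),(435.7,84.3),(366,180.7),(403.5,135.5),(367.9,231.4)])
os=(sd,None,[C["pm"],C["mm"],C["mp"],C["pp"],post,tip],[(237.3,270.9),(282.7,275),(275,301.4),(222.7,296.8),(250,284.5),(281.8,189)])
oc=(sc,None,[C["pp"],C["pm"],C["mm"],C["mp"]],[(311.8,215.9),(335.5,221.8),(320,241.4),(292.3,234.5)])
for o in ([ow,os,oc],[ow],[os]):
    x,r=fit(o,[600,30,.27]);print("stand",x,r.reshape(-1,2).round(1).tolist())
    c,n=np.cos(x[2]),np.sin(x[2]);print(" tip",x[0]-57*c,x[1]-57*n)
E_=(51,0,15);B=(-53,0,15)
kw=(w,s,[E_,B],[(297.1,218.6),(213.2,208.6)]);ks=(sd,None,[E_,B],[(330.9,272.7),(376.8,288.6)]);kc=(sc,None,[E_,B],[(316.4,266.8),(279.1,285)])
for o in ([kw,ks,kc],[kw],[ks],[kc]):
    x,r=fit(o,[450,-60,-.1]);print("key",x,r.reshape(-1,2).round(1).tolist())
E
```

```text
stand [603.26  31.3    0.26] [[-1.1, -0.2], [1.9, -1.3], [-0.6, 2.6], [-0.8, -0.3], [-0.4, 0.4], [-0.7, -3.9], [0.9, -2.2], [-4.4, 1.3], [-2.7, -1.0], [1.2, -1.5], [-1.2, -0.4], [-4.7, -2.4], [0.6, -1.0], [1.0, -0.7], [-2.0, -2.3]]
 tip 548.2348297035495 16.409020997780175
stand [603.64  31.1    0.26] [[-0.5, -0.3], [2.6, -0.8], [-0.5, 2.6], [-0.4, -0.0], [0.2, 0.1]]
 tip 548.5203338911881 16.57509661020155
stand [599.24  33.19   0.33] [[-1.6, -1.7], [1.0, -2.0], [-1.3, 1.8], [-0.8, 1.8], [2.2, -0.1], [0.8, -0.5]]
 tip 545.314549134992 14.70954658327734
key [445.04 -60.99  -0.12] [[0.1, 0.6], [-0.7, 0.9], [-0.5, -2.4], [-0.7, 0.3], [-3.2, -3.4], [-0.9, -0.4]]
key [445.49 -60.08  -0.13] [[0.4, 0.0], [-0.4, -0.0]]
key [442.72 -58.72  -0.07] [[-0.8, -0.7], [0.7, 0.5]]
key [443.27 -69.02  -0.23] [[0.3, -0.4], [-0.3, 0.3]]
```

Emit:
drive_tool:
  commands: "-0.067 -0.05 -0.1 0 0 0.153 60;-0.067 -0.05 -0.1 0 0 0.153 60;-0.067 -0.05 -0.1 0 0 0.153 60;-0.067 -0.05 -0.1 0 0 0.153 60;-0.067 -0.05 -0.1 0 0 0.153 60;-0.067 -0.05 -0.1 0 0 0.153 60;-0.067 -0.05 -0.1 0 0 0.153 60;-0.067 -0.05 -0.1 0 0 0.153 60;-0.067 -0.05 -0.1 0 0 0.153 60;-0.067 -0.05 -0.1 0 0 0.153 60;-0.067 -0.05 -0.1 0 0 0.153 60;-0.067 -0.05 -0.1 0 0 0.153 60;0 0 0 0 0 0 60;0 0 0 0 0 0 60"
  force: 80

```text
time_s: 2.52
eef_pos: [444.6, -60.1, 128.4]
ee_rot: [-0.0, 0.067, 0.998, 0.0]
force: [-0.0, 0.1, -0.1]
grip_width: 0.598
grip_force: 0.0
```

Run:
```python
from h import *
s=sense();p=capture("wrist");im=p["pixels"].copy()
print(s["time_s"],s["eef_pos"],s["joints"],rot(s["ee_rot"]).round(3).tolist(),tips_ahead)
for x in (445,-60.5,-.125),:
    c,n=np.cos(x[2]),np.sin(x[2]);M=np.array([[c,-n,0],[n,c,0],[0,0,1]])
    L=np.array([(25,14,30),(-25,14,30),(-25,-14,30),(25,-14,30)]);u=proj(p,L@M.T+[x[0],x[1],0],s)
    cv2.polylines(im,[u.round().astype(int)],True,(0,255,0),1)
    a=np.linspace(0,6.28,40);L=np.c_[51+23*np.cos(a),23*np.sin(a),0*a+15];u=proj(p,L@M.T+[x[0],x[1],0],s)
    cv2.polylines(im,[u.round().astype(int)],True,(0,0,255),1)
cv2.imwrite("pics/c.png",im)
```

```text
2.5167 [444.64957917 -60.06897169 128.40677436] [-3.96512526e-01  2.91263454e-01  1.87423211e+00  8.57474654e-05
  9.76483054e-01 -1.83418222e+00] [[-0.991, 0.133, -0.0], [0.133, 0.991, 0.0], [0.0, 0.0, -1.0]] 17.0
```

View pics/c.png

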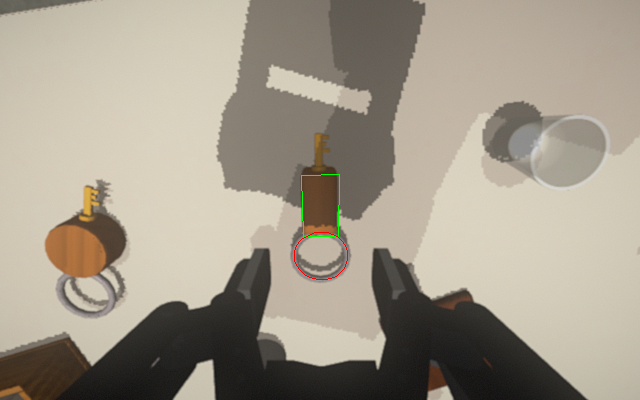

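The model overlay matches the key (eye near 320,254, block 320,205) within about 2 px, so I descend and grip.

Emit:
drive_tool:
  commands: "0 0 -0.2 0 0 0 60;0 0 -0.2 0 0 0 60;0 0 -0.2 0 0 0 60;0 0 -0.2 0 0 0 60;0 0 -0.1 0 0 0 60;0 0 -0.1 0 0 0 60;0 0 -0.07 0 0 0 60;0 0 0 0 0 0 60;0 0 0 0 0 0 20;0 0 0 0 0 0 0;0 0 0 0 0 0 0;0 0 0 0 0 0 0;0 0 0 0 0 0 0;0 0 0 0 0 0 0;0 0 0 0 0 0 0"
  force: 80

```text
time_s: 3.82
eef_pos: [445.3, -60.2, 22.3]
ee_rot: [0.001, 0.065, 0.998, -0.0]
force: [-0.1, 1.7, 6.7]
grip_width: 0.311
grip_force: 79.2
```

Emit:
drive_tool:
  commands: "0 0 0.05 0 0 0 0;0 0 0.15 0 0 0 0;0 0 0.25 0 0 0 0;0 0 0.25 0 0 0 0;0 0 0.25 0 0 0 0;0 0 0.25 0 0 0 0;0 0 0.25 0 0 0 0;0 0 0.25 0 0 0 0;0 0 0.25 0 0 0 0;0 0 0.25 0 0 0 0;0 0 0.15 0 0 0 0;0 0 0.08 0 0 0 0;0 0 0 0 0 0 0;0 0 0 0 0 0 0"

```text
time_s: 4.98
eef_pos: [444.3, -59.9, 263.8]
ee_rot: [-0.0, 0.064, 0.998, 0.0]
force: [0.1, 0.1, -1.3]
grip_width: 0.309
grip_force: 78.7
```

Emit:
drive_tool:
  commands: "0.045 0.05 0 0 0 0.05 0;0.045 0.052 0 0 0 0.05 0;0.045 0.052 0 0 0 0.05 0;0.045 0.052 0 0 0 0.05 0;0.045 0.052 0 0 0 0.05 0;0.045 0.052 0 0 0 0.05 0;0.045 0.052 0 0 0 0.05 0;0.045 0.052 0 0 0 0.05 0;0.045 0.052 0 0 0 0.05 0;0.045 0.052 0 0 0 0.05 0;0.045 0.052 0 0 0 0 0;0.045 0.052 0 0 0 0 0;0 0 0 0 0 0 0;0 0 0 0 0 0 0"

```text
time_s: 6.15
eef_pos: [498.7, 2.5, 264.1]
ee_rot: [-0.0, -0.132, 0.991, 0.0]
force: [-0.3, 0.9, 0.3]
grip_width: 0.315
grip_force: 78.6
```

Run:
```python
from h import *
s=sense();w=capture("wrist");sd=capture("side");sc=capture("scene")
print(s["time_s"],s["eef_pos"],s["grip_width"],s["force"],rot(s["ee_rot"]).round(3).tolist())
def up(a,x0,y0,x1,y1,k): return cv2.resize(a[y0:y1,x0:x1],None,fx=k,fy=k,interpolation=cv2.INTER_CUBIC)
a=up(w["pixels"],200,130,440,400,2.2);b=up(sd["pixels"],215,130,335,250,2.2);c=up(sc["pixels"],250,70,350,190,2.2)
o=np.zeros((594,800,3),np.uint8);o[:594,:528]=a[:594,:528];o[:264,528:792]=b;o[264:528,528:748]=c
cv2.imwrite("pics/d.png",o)
```

```text
6.15 [498.69475816   2.49204171 264.06914384] 0.315152344695518 [-0.3210127   0.92298904  0.29318788] [[-0.965, -0.261, -0.0], [-0.261, 0.965, -0.0], [0.0, 0.0, -1.0]]
```

View pics/d.png

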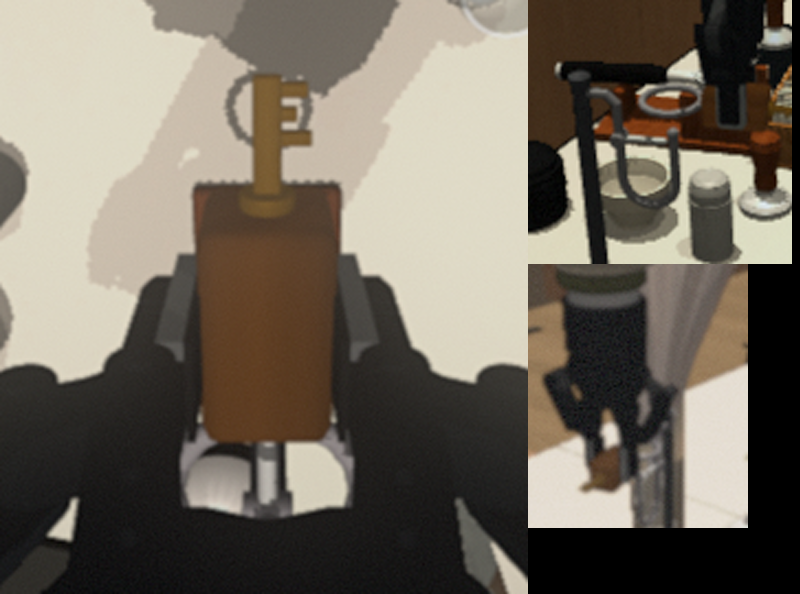

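The key is held straight; its eye is centred over the tip (side view eye about 280,175, tip 281,190; the gate shows in the middle of the eye in the wrist view). Pushing down.

Emit:
drive_tool:
  commands: "0 0 -0.06 0 0 0 0;0 0 -0.06 0 0 0 0;0 0 -0.06 0 0 0 0;0 0 -0.06 0 0 0 0;0 0 -0.06 0 0 0 0;0 0 -0.06 0 0 0 0;0 0 -0.06 0 0 0 0;0 0 0 0 0 0 0"

```text
time_s: 6.97
eef_pos: [498.1, 2.2, 221.1]
ee_rot: [-0.001, -0.132, 0.991, 0.0]
force: [-1.7, -0.5, -0.2]
grip_width: 0.308
grip_force: 78.7
```

Emit:
drive_tool:
  commands: "0 0 -0.04 0 0 0 0;0 0 -0.04 0 0 0 0;0 0 -0.04 0 0 0 0;0 0 -0.04 0 0 0 0;0 0 -0.04 0 0 0 0;0 0 -0.04 0 0 0 0;0 0 -0.04 0 0 0 0;0 0 -0.04 0 0 0 0;0 0 -0.04 0 0 0 0;0 0 -0.04 0 0 0 0;0 0 -0.03 0 0 0 0;0 0 0 0 0 0 0;0 0 0 0 0 0 0"

```text
time_s: 8.05
eef_pos: [498.6, 2.2, 179.2]
ee_rot: [-0.0, -0.132, 0.991, 0.0]
force: [0.3, -0.4, -0.1]
grip_width: 0.312
grip_force: 78.7
```

Run:
```python
from h import *
s=sense();w=capture("wrist");sd=capture("side")
print(s["time_s"],s["eef_pos"],s["grip_width"],s["force"],s["wrist_torque"])
def up(a,x0,y0,x1,y1,k): return cv2.resize(a[y0:y1,x0:x1],None,fx=k,fy=k,interpolation=cv2.INTER_CUBIC)
a=up(w["pixels"],260,290,370,390,3.5);b=up(sd["pixels"],215,140,335,250,3.3)
o=np.zeros((363,800,3),np.uint8);o[:350,:385]=a;o[:363,400:796]=b
cv2.imwrite("pics/e.png",o)
```

```text
8.05 [498.60088727   2.17253117 179.19586471] 0.3116857603506002 [ 0.30147547 -0.39265784 -0.13370333] [-0.05243619  0.03622031 -0.00377173]
```

View pics/e.png

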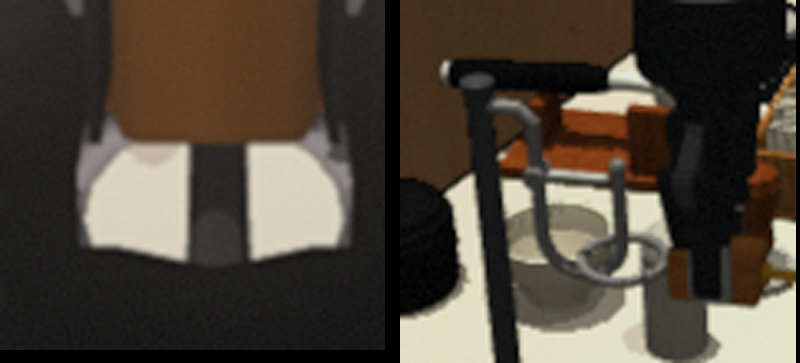

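The eye sits on the bend with the gate shut above it (side view). Releasing and retreating upward.

Emit:
drive_tool:
  commands: "0 0 0 0 0 0 40;0 0 0 0 0 0 60;0 0 0 0 0 0 80;0 0 0 0 0 0 80;0 0 0 0 0 0 80;0 0 0 0 0 0 80;0 0 0.05 0 0 0 80;0 0 0.1 0 0 0 80;-0.03 -0.01 0.15 0 0 0 80;-0.05 -0.015 0.15 0 0 0 80;-0.05 -0.015 0.2 0 0 0 80;-0.05 -0.015 0.2 0 0 0 80;-0.1 -0.025 0.15 0 0 0 80;-0.1 -0.025 0 0 0 0 80;-0.1 -0.025 0 0 0 0 80;0 0 0 0 0 0 80;0 0 0 0 0 0 80;0 0 0 0 0 0 80;0 0 0 0 0 0 80;0 0 0 0 0 0 80"

```text
time_s: 9.82
eef_pos: [450.9, -10.7, 279.2]
ee_rot: [-0.0, -0.132, 0.991, 0.0]
force: [-0.5, -0.3, 0.6]
grip_width: 0.803
grip_force: 0.0
```

Emit:
drive_tool:
  commands: "0 0 0 0 0 0 80;0 0 0 0 0 0 80;0 0 0 0 0 0 80;0 0 0 0 0 0 80;0 0 0 0 0 0 80;0 0 0 0 0 0 80;0 0 0 0 0 0 80;0 0 0 0 0 0 80;0 0 0 0 0 0 80;0 0 0 0 0 0 80;0 0 0 0 0 0 80;0 0 0 0 0 0 80;0 0 0 0 0 0 80;0 0 0 0 0 0 80;0 0 0 0 0 0 80;0 0 0 0 0 0 80;0 0 0 0 0 0 80;0 0 0 0 0 0 80;0 0 0 0 0 0 80;0 0 0 0 0 0 80"

```text
time_s: 11.48
eef_pos: [450.6, -10.8, 279.3]
ee_rot: [-0.0, -0.132, 0.991, -0.0]
force: [0.2, -0.7, -0.1]
grip_width: 0.799
grip_force: 0.0
```

Run:
```python
from h import *
import time
fr=[]
for i in range(12): sd=capture("side");fr.append(sd["pixels"])
g=[f[140:300,215:335].astype(int) for f in fr]
print([int((abs(g[i]-g[-1]).max(2)>40).sum()) for i in range(12)],sense()["time_s"],sense()["force"])
k=3.3
cv2.imwrite("pics/f.png",np.hstack([cv2.resize(f[140:300,215:335],None,fx=k,fy=k,interpolation=cv2.INTER_CUBIC) for f in (fr[0],fr[-1])]))
```

```text
[1, 118, 161, 157, 116, 18, 50, 124, 129, 109, 40, 0] 12.0833 [-0.32401801 -0.99294359 -0.10221235]
```

View pics/f.png

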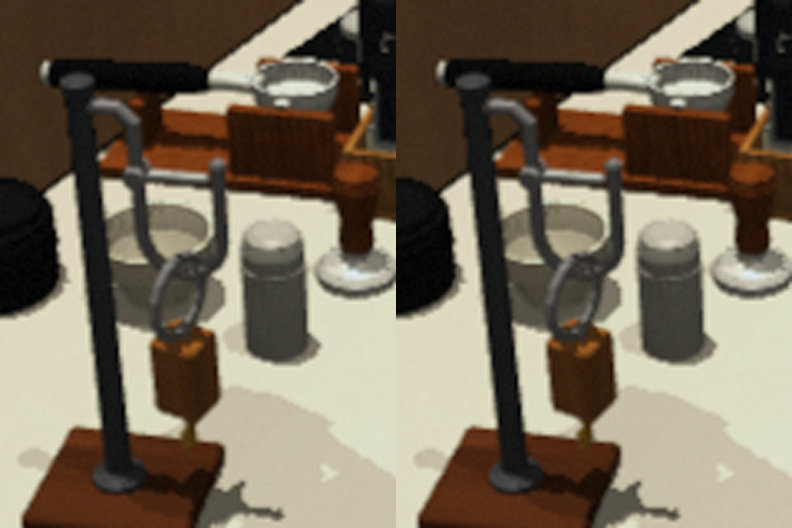

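The key hangs on the bend with the gate shut, still swinging a little. Letting it settle.

Emit:
drive_tool:
  commands: "0 0 0 0 0 0 80;0 0 0 0 0 0 80;0 0 0 0 0 0 80;0 0 0 0 0 0 80;0 0 0 0 0 0 80;0 0 0 0 0 0 80;0 0 0 0 0 0 80;0 0 0 0 0 0 80;0 0 0 0 0 0 80;0 0 0 0 0 0 80;0 0 0 0 0 0 80;0 0 0 0 0 0 80;0 0 0 0 0 0 80;0 0 0 0 0 0 80;0 0 0 0 0 0 80;0 0 0 0 0 0 80;0 0 0 0 0 0 80;0 0 0 0 0 0 80;0 0 0 0 0 0 80;0 0 0 0 0 0 80"

```text
time_s: 13.75
eef_pos: [450.6, -10.8, 279.3]
ee_rot: [0.0, -0.132, 0.991, -0.0]
force: [0.4, -0.1, 0.5]
grip_width: 0.801
grip_force: 0.0
```

Emit:
drive_tool:
  commands: "0 0 0 0 0 0 80;0 0 0 0 0 0 80;0 0 0 0 0 0 80;0 0 0 0 0 0 80;0 0 0 0 0 0 80;0 0 0 0 0 0 80;0 0 0 0 0 0 80;0 0 0 0 0 0 80;0 0 0 0 0 0 80;0 0 0 0 0 0 80;0 0 0 0 0 0 80;0 0 0 0 0 0 80;0 0 0 0 0 0 80;0 0 0 0 0 0 80;0 0 0 0 0 0 80;0 0 0 0 0 0 80;0 0 0 0 0 0 80;0 0 0 0 0 0 80;0 0 0 0 0 0 80;0 0 0 0 0 0 80"

```text
time_s: 15.42
eef_pos: [450.6, -10.8, 279.3]
ee_rot: [-0.0, -0.132, 0.991, 0.0]
force: [0.2, 0.2, 0.6]
grip_width: 0.8
grip_force: 0.0
```

Run:
```python
from h import *
def c(f):
    h=f[235:278,250:290].astype(int); m=(h[...,2]-h[...,0]>50)   # block, orange-brown
    y,x=np.nonzero(m);return round(x.mean(),2),round(y.mean(),2),len(x)
for r in range(2): 
    print([c(capture("side")["pixels"]) for i in range(11)],sense()["time_s"])
    for _ in range(40 if r==0 else 0): capture("scene")
```

```text
[(np.float64(18.34), np.float64(27.78), 236), (np.float64(18.26), np.float64(27.6), 238), (np.float64(18.32), np.float64(27.69), 237), (np.float64(18.19), np.float64(27.91), 236), (np.float64(18.27), np.float64(27.6), 240), (np.float64(18.27), np.float64(27.82), 237), (np.float64(18.41), np.float64(27.68), 237), (np.float64(18.34), np.float64(27.63), 238), (np.float64(18.27), np.float64(27.45), 240), (np.float64(18.33), np.float64(27.46), 240), (np.float64(18.35), np.float64(27.8), 234)] 15.9667
[(np.float64(18.34), np.float64(27.61), 238), (np.float64(18.25), np.float64(27.8), 237), (np.float64(18.31), np.float64(27.62), 240), (np.float64(18.3), np.float64(27.64), 236), (np.float64(18.34), np.float64(27.77), 236), (np.float64(18.17), np.float64(27.86), 237), (np.float64(18.3), np.float64(27.73), 240), (np.float64(18.23), np.float64(27.75), 235), (np.float64(18.29), np.float64(27.88), 233), (np.float64(18.34), np.float64(27.74), 237), (np.float64(18.33), np.float64(27.6), 238)] 18.5167
```

The key hangs still; handing in.

```bash
python3 -c "
from rig import finish_job
print(finish_job())"
```

```text
the job is handed in; nothing more can be done
None
```

The block-handled key hangs still on the snap hook with the gate shut above its eye, the robot is clear of it and never went near the round-handled key, and the job was handed in at about 18.5 s; the hand-in gave no verdict.

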